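# Tip the upended parts bin back onto its base and push it home in its bay

### The arm

A 6-joint arm with a two-finger parallel gripper is mounted at the origin on the work surface. World frame = base frame: x ahead of the robot, y to its left, z up, the work surface at z = 0. Lengths are in mm, angles in degrees, forces in N, time in s.
With the tool pointing down it reaches from about 350 to 850 mm from the base axis. Payload 8.1 kg.
Tool frame: the origin (TCP) lies midway between the tips of the shut fingers; the grasp point (between the pads) lies 19 mm behind it; z points along the fingers, y is the line along which they close (so a half turn about z gives the same grasp; the last joint's range is limited). The gripper opens to 85 mm and grips with 20 to 120 N. Pads are 22 mm wide; open, the fingers measure 114 mm over their backs; the gripper's body (76 mm by 85 mm) begins 54 mm behind the grasp point. The pads swing forward as they close: fully open they stand 13 mm farther back than shut.
Start: joints at [-72.158, 7.471, 85.268, -0, 87.261, -4.893], TCP at [231.901, -553.378, 194.692] pointing down, gripper open.
Joint ranges: [-169.43, 169.43], [-51.17, 129.36], [1.28, 143.12], [-76.62, 256.62], [0, 156.53], [-152.29, 152.29]. Speed limits (degrees/s): [136.94, 136.94, 159.86, 180, 180, 180].

### API

Orientations are given as [roll, pitch, yaw] about the fixed x, y, z axes, in that order (R = Rz(yaw) Ry(pitch) Rx(roll)).
In Python, from bench import sensors, optics, r gives the robot as it stands.
- The arm moves only by the tool apply_moves, never from a script. Its argument "targets" is a list of rows, each a list of 7 numbers: the shift along the tool's x, y, z in mm, then the turn, a rotation vector about the tool's x, y, z in rad, then the closure, from 0 (fully open) to 1 (shut). In form: [[x, y, z, wx, wy, wz, claw], ...]. A call has 1 to 20 rows; each row shifts and turns the commanded pose from where the row before left it, along the tool's axes as they then stand; what a row does not reach is not made up. A row lasts 1/8 s, in which the tool goes at most 62.5 mm and 10.7 degrees, less where a joint would pass 70% of its speed; a pose out of reach is approached as far as the arm can. A call is refused whole if a number of a shift passes 62.5 or a number of a turn 0.188, either way. A call with a gripper value outside its range is refused whole. The fingers move at their own pace and stop on an object; "force" is the grip in N (left out, the last holds). Time passes only in rows, so rows that do not move let the fingers close. It gives the time, the measured TCP pose, the force, the opening and the grip force at its end, in the units of the state.
- sensors.sense(): the state, without advancing time (a new reading comes with each control period).
- optics.snapshot(name): name is "scene" or "top"; returns the picture (480x640x3 uint8, red, green, blue); there is no depth.
- optics.get_calibration(name): a dict with "camera_matrix" (3x3 intrinsics, pixels), "pose" (4x4, takes a point from camera to world coordinates). Camera axes: x right, y down, z forward; pixel columns grow to the right and rows downward; lengths in mm; the calibration is good to about 2 mm. A picture is of the moment at which its call begins. get_calibration takes no time and is no camera call.
- r.hand_in(): hands the job in; it is judged then, once.
The state is a dict: "time": time; "joint_pos": joint angles; "qd": joint speeds; "joint_efforts": joint torques, N m; "tool_pos": TCP position; "tcp_rot": TCP orientation; "ft_force": force on the tool from outside, world axes, zero at the start; "wrist_torque": the same for the moment, N m; "finger_gap": finger opening in mm; "grip_force": force on a finger pad.
Only numpy, scipy, OpenCV 4.12 (cv2) and the standard library are available. Lean on these libraries where they do the work, as an engineer would, in place of code of your own. Each camera call takes 0.05 s, during which the arm holds its last target. There are 200 camera calls.

### The job

The empty blue parts bin has been left standing on its end in front of the one free bay (green floor patch) in the row. Push it over onto its base, so that its open top faces up, then push it along the bench into the free bay until its low front sits squarely against the stop at the far end. Only push it: never lift it off the bench, and leave the stocked bins and everything else on the bench where they are.

Things in the scene. Friction and masses are not known exactly. Their poses are not given: they have to be found in the camera images.
- bin: Empty blue bin (mm): 140 long (x), 105 wide (y), 75 high (z), walls 4 mm, 0.15-0.3 kg. Open top at +z; back wall (x = -70) 75 high, front wall (x = +70) 40 high; sides 75 high from the back to x = +10, then sloping to 40 at the front. Origin: centre of its underside. At the start it stands on its back wall: x up, origin 70 above the bench, underside facing the rack, mouth facing the robot.
- bin_heel (a point): Middle of the bin's outer edge between back wall and floor, on the bench from start to end: the edge it tips about, away from the robot, when its rim is pushed towards the rack. After some 25 degrees it falls onto its base by itself; its front is then 20 to 60 mm short of the divider noses.
- bin_rim (a point): Middle of the upper edge of the bin's low front wall, outside. At the start it is at the top of the upended bin, 140 above the bench and 40 nearer the robot than the underside; the 4 mm thick wall edge can be pushed there towards the rack by fingers reaching down into the open mouth (97 wide inside).
- bay: The free bay: green painted patch 120 by 100 (mm), no obstacle. x points into the bay towards the stop (near face at x = +70), y across, z up. Its origin is where the bin's origin comes when the bin is home, axes parallel, front against the stop. Bay 115 wide between dividers that run from x = -5, with guiding noses tapering back to x = -45. A bin at home sticks out 25 behind the noses.
- rack: Painted steel row of three bays (mm), fixed, axes as the bay: four dividers 30 thick, 30 high at y = -217.5, -72.5, 72.5, 217.5, their yellow noses tapering from 30 wide at x = -5 almost to a point at x = -45; stop bar at the far end (near face x = +70, 12 thick, 30 high). Bay centres y = -145, 0, 145 at x = 0; any of them may be the free one.
- bin_tubes: A stocked bin of the same size and colour, with short steel tubes, in one of the other bays; origin under its centre, front towards its +x. Leave alone.
- bin_caps: A stocked bin of the same size and colour, with brass caps, in the remaining bay; origin under its centre, front towards its +x. Leave alone.
- screwdriver: Screwdriver lying on the bench along its x, about 200 mm long, 30 mm thick, in front of the bin of tubes. Leave alone.
- tape: Yellow tape roll lying flat, 64 mm across, 22 high, in front of the bin of caps. Leave alone.
- jar: Jar, 56 mm across, 70 high, to the left of the rack. Leave alone.
- carton: Closed cardboard carton 110 by 75 by 60 high, to the right of the rack. Leave alone.
- coupler: Steel pipe coupler standing on end, 44 mm across, 48 high, to the left. Leave alone.
Not all that is in view belongs to the job. Leave any pink look-alike of the bin alone.

How it is judged (in metres and radians):
On the way, in this order (a step that is already met when the one before it is completed fails the run):
1. The bin has been tipped over and sits on its base on the bench, not yet in the bay (angle between bin's own z axis and vertical below 0.1 rad and height (world z) of bin below 0.008 m and x of bin in the frame of bay below -0.04 m), for 0.2 s.
2. The bin is home in the free bay, front against the stop (angle between bin's own z axis and vertical below 0.06 rad and x of bin in the frame of bay between -0.006 and 0.006 m and y of bin in the frame of bay between -0.01 and 0.01 m and x of bin_heel in the frame of bay below -0.05 m and angle between the x axis of bin and the x axis of bay, either way round below 0.1 rad and height (world z) of bin below 0.006 m), for 0.2 s.
At the end, for the whole second after the job is handed in: The bin stands on its base (tilted under 0.06 rad) in the free bay, front first, its origin within 6 mm of the bay's along the bay and 10 mm across it, turned less than 0.1 rad from it, at rest (all of step 2 and linear speed of bin below 0.02 m/s and angular speed of bin below 0.1 rad/s); the robot touches nothing.
It fails at once if The bin was lifted: the lower edge it tips about left the bench by more than 25 mm (height (world z) of bin_heel above 0.025 m).
It fails at once if A stocked bin was shifted by more than 15 mm (distance of any of bin_tubes, bin_caps from where it was at the start of the episode above 0.015 m).
It fails at once if Another thing on the bench was shifted by more than 15 mm (distance of any of screwdriver, tape, jar, carton, coupler from where it was at the start of the episode above 0.015 m).
It fails at once if The jar, carton or coupler was tipped (angle between any of jar, carton, coupler's own z axis and vertical above 0.35 rad).
It also fails if it takes over 48 s, if anything falls off the work surface, if the arm or the gripper's body presses on something with over 40 N, if the wrist force passes 120 N, or if a joint passes its speed limit or range.

## Working session

There is one attempt and no reset: what is moved stays moved. The work goes in short steps, Python scripts to look and compute and a tool call to move; the robot and the scene stay as the last step left them, time stands still between calls to the robot, and variables do not carry over. Pictures are saved under pics/ and viewed, at most 10 in all, crops included, and the job is handed in when it is done.

Besides the shell and the picture viewer there is one more tool, called after ">>>" by a JSON object that holds its "method" and its "body". apply_moves: Moves the arm, as the interface text tells. Its arguments: {"type":"object","properties":{"targets":{"type":"array"},"force":{"type":"number"}},"required":["targets"]}

```bash
mkdir -p pics
python3 - <<'E'
from bench import sensors, optics, r
import cv2
for n in("scene","top"):
    im=optics.snapshot(n); cv2.imwrite(f"pics/{n}0.png",im[:,:,::-1]); c=optics.get_calibration(n); print(n,c["camera_matrix"],c["pose"])
s=sensors.sense();print(s["time"],s["tool_pos"],s["tcp_rot"],s["finger_gap"])
E
```

```text
scene [[551.26659855   0.         321.48491919]
 [  0.         551.26659855 239.96443575]
 [  0.           0.           1.        ]] [[ 4.49590262e-01  4.85432897e-01 -7.49815644e-01  1.57339734e+03]
 [ 8.92920518e-01 -2.66515776e-01  3.62852985e-01 -5.19330807e+02]
 [-2.36969221e-02 -8.32660942e-01 -5.53275891e-01  8.70831217e+02]
 [ 0.00000000e+00  0.00000000e+00  0.00000000e+00  1.00000000e+00]]
top [[553.19506324   0.         316.29821712]
 [  0.         553.19506324 231.84841487]
 [  0.           0.           1.        ]] [[ 3.45378670e-02 -9.72528487e-01  2.30207465e-01  3.01433791e+02]
 [-9.99403272e-01 -3.34971192e-02  8.42872146e-03 -3.27869412e+01]
 [-4.85884829e-04 -2.30361204e-01 -9.73105071e-01  1.28301643e+03]
 [ 0.00000000e+00  0.00000000e+00  0.00000000e+00  1.00000000e+00]]
0.1 [ 231.72891319 -552.8248062   193.73582473] [-1.79902384e+02 -8.99615603e-03  2.27334929e+01] 85.29854365321837
```

View pics/scene0.png

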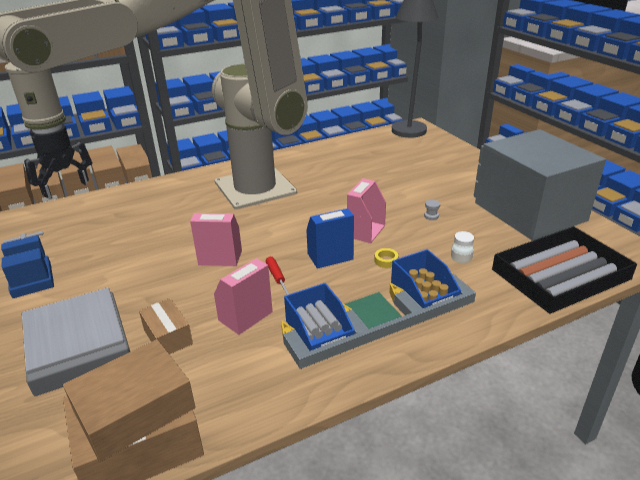

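View pics/top0.png

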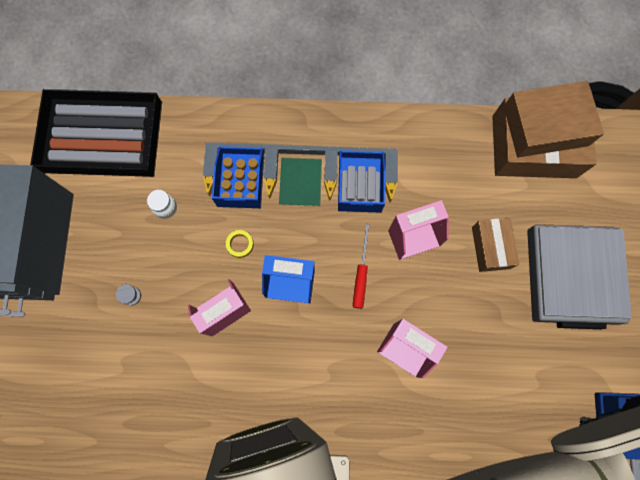

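The free bay is the middle one, with its green patch at about (300,180) in the top picture. The upended blue bin is at (288,278), with its labelled front wall on top. Three pink look-alikes stand around it, with the tape at (239,243) and the screwdriver at (362,270).

```bash
cat > h.py <<'E'
import numpy as np,cv2
from bench import sensors,optics,r
def ray(n,uv,z):
    c=optics.get_calibration(n);K,P=c["camera_matrix"],c["pose"]
    d=P[:3,:3]@np.linalg.solve(K,np.array([*uv,1.]));o=P[:3,3]
    return o+d*(z-o[2])/d[2]
def proj(n,p):
    c=optics.get_calibration(n);K,P=c["camera_matrix"],c["pose"]
    q=K@(P[:3,:3].T@(np.array(p)-P[:3,3]));return q[:2]/q[2]
E
python3 - <<'E'
from h import *
im=cv2.imread("pics/top0.png");hsv=cv2.cvtColor(im,cv2.COLOR_BGR2HSV)
g=cv2.inRange(hsv,(60,60,40),(90,255,200));
cs,_=cv2.findContours(g,0,2);c=max(cs,key=cv2.contourArea)
b=cv2.boxPoints(cv2.minAreaRect(c));print("green",b)
w=np.array([ray("top",p,0)[:2] for p in b]);print(w.round(1),w.mean(0),[np.linalg.norm(w[i]-w[i-1]) for i in range(4)])
y=cv2.inRange(hsv,(20,120,120),(32,255,255))
cs,_=cv2.findContours(y,0,2)
for c in cs:
    if cv2.contourArea(c)>20:
        print("yel",cv2.boundingRect(c), ray("top",c[:,0].mean(0),22)[:2].round(), "noseTip",ray("top",c[c[:,0,1].argmax(),0],30)[:2].round(1))
bl=cv2.inRange(hsv,(100,120,40),(125,255,255));bl[:240]=0;bl[:,:250]=0;bl[:,330:]=0
cs,_=cv2.findContours(bl,0,2);c=max(cs,key=cv2.contourArea)
p=cv2.approxPolyDP(c,2.5,True)[:,0];print("bin",p.tolist());
for q in p: print(q,ray("top",q,140)[:2].round(1),ray("top",q,0)[:2].round(1))
a=cv2.resize(im[235:315,250:330],None,fx=6,fy=6,interpolation=2)
s=cv2.imread("pics/scene0.png");b=cv2.resize(s[200:280,295:365],None,fx=6,fy=6,interpolation=2)[:480,:320]
cv2.imwrite("pics/crop0.png",np.hstack([a,b]))
E
```

```text
green [[278.77078 203.64728]
 [280.35745 157.63303]
 [320.75772 159.02612]
 [319.17105 205.04037]]
[[671.7  71.2]
 [789.5  73.2]
 [789.3 -26.3]
 [671.6 -26.3]] [730.53904286  22.96868708] [np.float64(97.52762653104406), np.float64(117.84098519220053), np.float64(99.51109168819784), np.float64(117.74414863357939)]
yel (225, 230, 29, 28) [562. 157.] noseTip [532.5 147. ]
yel (386, 182, 12, 18) [ 708. -197.] noseTip [ 683.6 -195.4]
yel (324, 180, 13, 17) [711. -50.] noseTip [685.9 -48.9]
yel (264, 178, 12, 18) [710.  94.] noseTip [683.4  95.3]
yel (203, 176, 9, 17) [711. 244.] noseTip [685.9 240.1]
bin [[265, 255], [262, 292], [265, 296], [309, 302], [313, 261]]
[265 255] [518.1  83.2] [544.7  97.4]
[262 292] [440.1  85. ] [457.1  99.5]
[265 296] [432.   78.4] [448.  92.]
[309 302] [422.8 -13. ] [437.7 -10.6]
[313 261] [508.8 -18.1] [534.2 -16.3]
```

View pics/crop0.png

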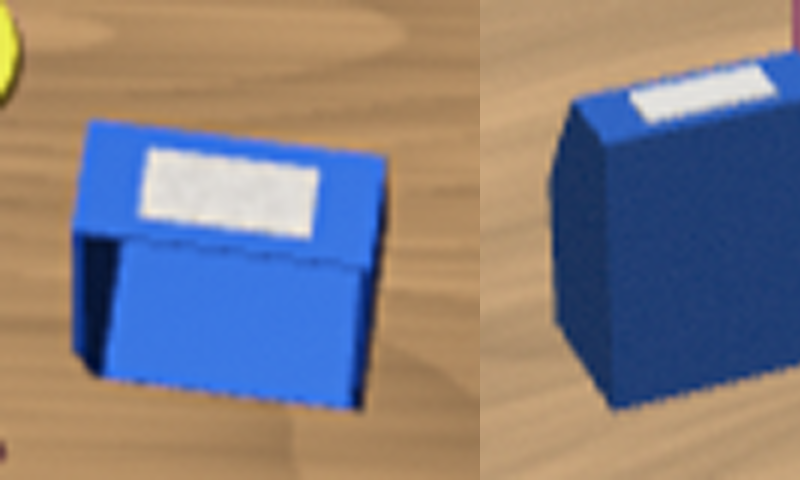

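The crop confirms the pose. The top face's far corners are (265,255) and (314,261), which puts the underside plane at about (513,31) with the bin yawed about -5.3°. The measured width of 103 mm matches the given 105. The bay origin is at about (730,23) with yaw near 0. I'll move to a standoff behind the rim.

>>> {"method": "apply_moves", "body": {"targets": [[0,0,-13,0,0,0.163,0.5],[0,0,-13,0,0,0.163,0.5],[0,0,-13,0,0,0.163,0.5],[11.8,-50.7,0,0,0,0,0.5],[11.8,-50.7,0,0,0,0,0.5],[11.8,-50.7,0,0,0,0,0.5],[11.8,-50.7,0,0,0,0,0.5],[11.8,-50.7,0,0,0,0,0.5],[11.8,-50.7,0,0,0,0,0.5],[11.8,-50.7,0,0,0,0,0.5],[11.8,-50.7,0,0,0,0,0.5],[11.8,-50.7,0,0,0,0,0.5],[11.8,-50.7,0,0,0,0,0.5],[11.8,-50.7,0,0,0,0,0.5],[11.8,-50.7,0,0,0,0,0.5],[0,0,0,0,0,0,0.5],[0,0,0,0,0,0,0.5]]}}

```text
time: 2.22
tool_pos: [428.6, 39.3, 233.3]
tcp_rot: [180.0, 0.1, -5.2]
ft_force: [0.1, -0.4, 0.1]
finger_gap: 42.7
grip_force: 0.0
```

>>> {"method": "apply_moves", "body": {"targets": [[0,0,30,0,0,0,0.5],[0,0,40,0,0,0,0.5],[0,0,38,0,0,0,0.5],[0,0,10,0,0,0,0.5],[0,0,0,0,0,0,0.5]]}}

```text
time: 2.85
tool_pos: [428.7, 38.6, 115.9]
tcp_rot: [180.0, 0.0, -5.4]
ft_force: [0.2, 0.2, 0.3]
finger_gap: 42.3
grip_force: 0.0
```

Run:
```python
from h import *
t=optics.snapshot("top")[:,:,::-1];s=optics.snapshot("scene")[:,:,::-1]
cv2.imwrite("pics/c1.png",np.hstack([cv2.resize(t[210:330,230:330],(400,480)),cv2.resize(s[170:290,280:380],(400,480))]))
st=sensors.sense();print(st["tool_pos"],st["ft_force"])
```

```text
[430.09695045  38.90960666 117.5333064 ] [ 0.07009537  0.39575375 -0.27049766]
```

View pics/c1.png

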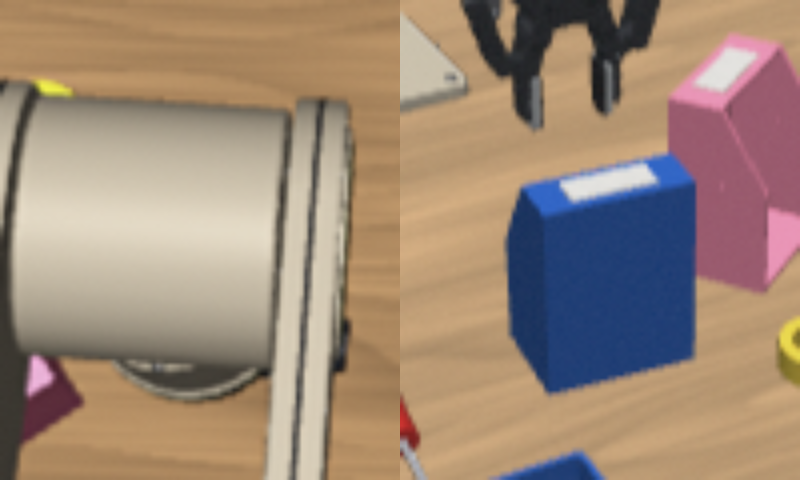

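The fingers hang behind the bin's rim, but their tips look higher than I expected: image rows 112–125, with the rim at about 175. I'll check this by projection.

Run:
```python
from h import *
for z in (117,123,130,150):
    for y in(60,17): print(z,y,((proj("scene",(429,y,z))-[280,170])*4+[400,0]).round())
for p in [(513,31.5,140),(518,83,140),(508.5,-20,140),(478,87,140),(469,-16,140),(518,83,0),(508.5,-20,0)]: print(p,((proj("scene",p)-[280,170])*4+[400,0]).round())
```

```text
117 60 [597. 158.]
117 17 [539. 174.]
123 60 [596. 150.]
123 17 [539. 166.]
130 60 [596. 141.]
130 17 [539. 157.]
150 60 [596. 115.]
150 17 [538. 131.]
(513, 31.5, 140) [617. 196.]
(518, 83, 140) [692. 180.]
(508.5, -20, 140) [541. 214.]
(478, 87, 140) [667. 151.]
(469, -16, 140) [520. 184.]
(518, 83, 0) [690. 357.]
(508.5, -20, 0) [547. 393.]
```

Run:
```python
from h import *
s=optics.snapshot("scene")[:,:,::-1].copy()
a=cv2.imread("pics/scene0.png")
st=sensors.sense();print(st["tool_pos"],st["joint_pos"])
for im,T,yaw in((a,(231.7,-552.8,193.7),22.7),(s,st["tool_pos"],-5.3)):
    for d in(-26,0,26):
        q=proj("scene",np.array(T)+[d*-np.sin(np.radians(yaw)),d*np.cos(np.radians(yaw)),0]);cv2.circle(im,tuple(int(v) for v in q.round()),0,(0,255,0),-1);print(q)
cv2.imwrite("pics/c2.png",np.hstack([cv2.resize(a[110:230,0:100],(400,480)),cv2.resize(s[120:240,280:380],(400,480))]))
```

```text
[430.27259699  39.05715457 117.67088076] [-1.61749107e+00 -1.69941751e+01  1.16485775e+02 -1.91006212e-03
  8.03354863e+01  9.36970571e+01]
[ 63.04942873 212.52942125]
[ 72.92402379 208.31766392]
[ 82.56719463 204.2046147 ]
[313.34439967 213.36731801]
[322.42055263 211.36319954]
[331.40382994 209.37958907]
```

View pics/c2.png

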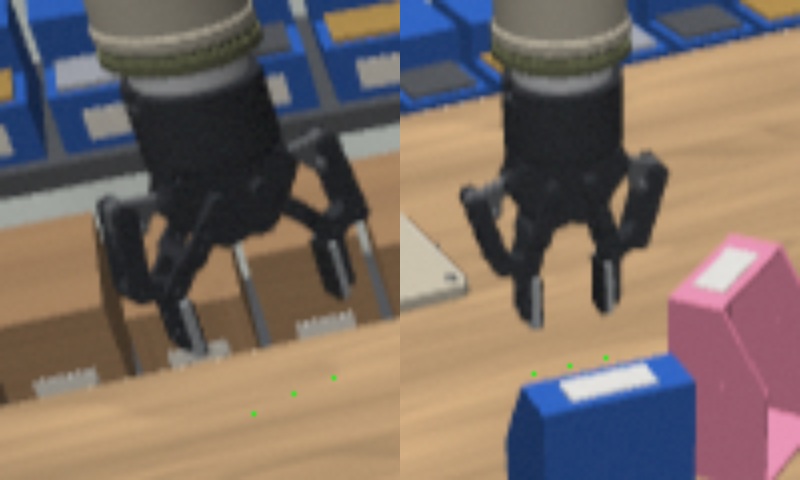

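The bin projects to within 2 mm, but the half-open finger tips appear about 30 mm above the reported TCP. I'll back away and lower near the bench to learn the true tip height by touch.

>>> {"method": "apply_moves", "body": {"targets": [[-20,0,0,0,0,0,0.5],[-15,0,0,0,0,0,0.5],[0,0,30,0,0,0,0.5],[0,0,40,0,0,0,0.5],[0,0,22,0,0,0,0.5],[0,0,0,0,0,0,0.5],[0,0,0,0,0,0,0.5]]}}

```text
time: 3.88
tool_pos: [395.6, 42.6, 25.5]
tcp_rot: [-180.0, -0.1, -5.3]
ft_force: [0.2, 0.6, 1.7]
finger_gap: 42.6
grip_force: 0.0
```

Run:
```python
from h import *
s=optics.snapshot("scene")[:,:,::-1].copy()
st=sensors.sense();print(st["tool_pos"],st["ft_force"],st["finger_gap"])
T=st["tool_pos"]
for d in(-26,0,26):
    q=proj("scene",np.array(T)+[d*.09,d,0]);cv2.circle(s,tuple(int(v) for v in q.round()),0,(0,255,0),-1)
cv2.imwrite("pics/c3.png",cv2.resize(s[140:260,260:380],(480,480)))
```

```text
[395.79568749  42.5873625   25.68272763] [-0.51182342 -0.45698808  0.68102774] 42.78736285450077
```

View pics/c3.png

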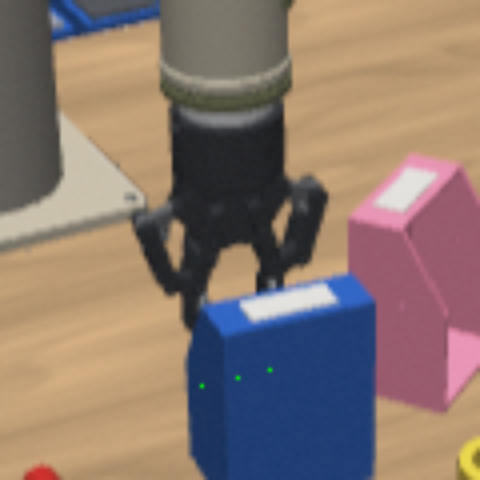

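The bin partly hides the tips at (190,325), so this view is inconclusive. I'll shut the fingers, which puts the tips at the TCP, and probe the bench.

>>> {"method": "apply_moves", "body": {"targets": [[-10,0,0,0,0,0,1],[0,0,0,0,0,0,1],[0,0,0,0,0,0,1],[0,0,0,0,0,0,1],[0,0,8,0,0,0,1],[0,0,8,0,0,0,1],[0,0,5,0,0,0,1],[0,0,0,0,0,0,1]]}}

```text
time: 4.92
tool_pos: [383.4, 43.6, 1.9]
tcp_rot: [180.0, 0.1, -5.3]
ft_force: [-0.5, 0.4, -0.1]
finger_gap: 0.2
grip_force: 0.0
```

>>> {"method": "apply_moves", "body": {"targets": [[0,0,2,0,0,0,1],[0,0,1,0,0,0,1],[0,0,1,0,0,0,1],[0,0,1,0,0,0,1],[0,0,1,0,0,0,1]]}}

```text
time: 5.55
tool_pos: [384.2, 43.5, -3.3]
tcp_rot: [-180.0, -0.0, -5.3]
ft_force: [0.1, 0.0, 0.0]
finger_gap: -0.3
grip_force: 0.0
```

>>> {"method": "apply_moves", "body": {"targets": [[0,0,3,0,0,0,1],[0,0,3,0,0,0,1],[0,0,3,0,0,0,1],[0,0,0,0,0,0,1]]}}

```text
time: 6.05
tool_pos: [383.8, 43.6, -12.7]
tcp_rot: [180.0, 0.0, -5.3]
ft_force: [-0.6, 0.4, 0.2]
finger_gap: -0.5
grip_force: 0.0
```

Run:
```python
from h import *
t=optics.snapshot("top")[:,:,::-1].copy();s=optics.snapshot("scene")[:,:,::-1].copy()
st=sensors.sense();print(st["tool_pos"],st["ft_force"],st["joint_pos"])
T=st["tool_pos"];out=[]
for n,im in(("top",t),("scene",s)):
    q=proj(n,T);print(n,q);cv2.circle(im,tuple(int(v) for v in q.round()),1,(0,255,0),-1)
cv2.imwrite("pics/c4.png",np.hstack([t[200:480,160:460],s[60:340,200:500]]))
```

```text
[384.07629244  43.54615033 -12.3417907 ] [-0.26498952  0.04337779  0.494498  ] [-1.14416350e+00 -1.48674610e+01  1.29396254e+02  1.05731319e-03
  6.54781430e+01  9.41380965e+01]
top [284.83820345 324.95785003]
scene [317.5976189  242.75877763]
```

View pics/c4.png

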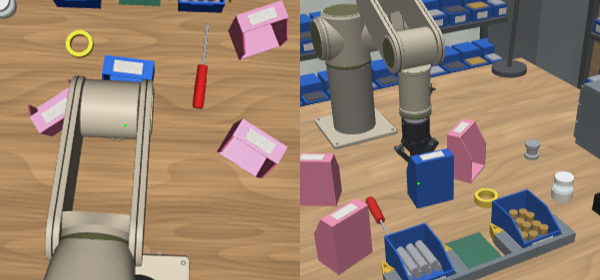

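Run:
```python
from h import *
print(proj("scene",(0,0,0)),proj("top",(0,0,0)))
for uv in[(216,187),(268,172),(297,187),(243,205)]:print(ray("scene",uv,10).round())
print(ray("top",(348,457),10))
print(proj("top",(232,-553,194)))
```

```text
[255.02721745 187.1975785 ] [296.33784699 507.46796318]
[ -47. -120.   10.]
[-65.  74.  10.]
[ 85. 117.  10.]
[111. -82.  10.]
[ 106.18470606 -107.33487575   10.        ]
[592.01989632 410.58700769]
```

Run:
```python
from h import *
from scipy.optimize import least_squares
obs=[((231.7,-552.8,193.7),(67.9,190.9),-72.16,13),((430.2,39,117.6),(323,199.4),-1.6,6.5)]
for m in("z","world","radial"):
    def f(d,full=True):
        o=[]
        for T,uv,j,s in obs:
            a=np.radians(j);R=np.array([[np.cos(a),-np.sin(a),0],[np.sin(a),np.cos(a),0],[0,0,1]])
            dd=np.array([0,0,d[0]]) if m=="z" else (d if m=="world" else R@d)
            o+=list(proj("scene",np.array(T)+dd+[0,0,s])-uv)
        return np.array(o+list(.003*np.array(d)))
    r_=least_squares(f,np.zeros(1 if m=="z" else 3));print(m,r_.x.round(1),r_.fun.round(2))
t=cv2.imread("pics/top0.png");s=optics.snapshot("scene")[:,:,::-1]
cv2.imwrite("pics/c5.png",np.hstack([cv2.resize(t[360:480,540:640],(400,480)),cv2.resize(s[100:220,280:380],(400,480))]))
```

```text
z [33.3] [-0.16  1.   -0.95 -1.01  0.1 ]
world [ 4.9  0.5 35.6] [-0.02  0.95  0.03 -1.03  0.01  0.    0.11]
radial [ 0.6  0.9 33.6] [-0.28  1.09 -0.56 -1.08  0.    0.    0.1 ]
```

View pics/c5.png

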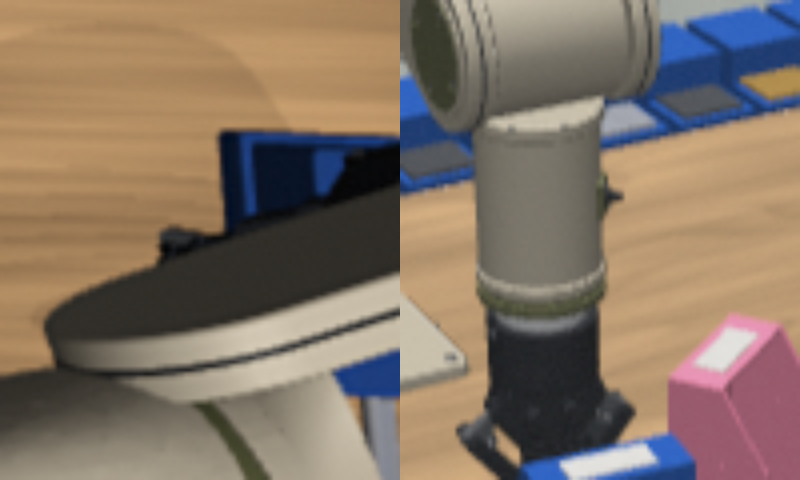

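With the arm partly hidden behind the bin at (560,440), both earlier views fit a pure height error. The true tip height is the reported z plus about 33 mm, with no horizontal error. I'll confirm by touch.

>>> {"method": "apply_moves", "body": {"targets": [[0,0,4,0,0,0,1],[0,0,4,0,0,0,1],[0,0,3,0,0,0,1],[0,0,2,0,0,0,1],[0,0,0,0,0,0,1]]}}

```text
time: 6.82
tool_pos: [383.9, 43.6, -25.5]
tcp_rot: [180.0, 0.0, -5.3]
ft_force: [0.3, 0.2, 0.0]
finger_gap: 0.1
grip_force: 0.0
```

>>> {"method": "apply_moves", "body": {"targets": [[0,0,1,0,0,0,1],[0,0,1,0,0,0,1],[0,0,1,0,0,0,1],[0,0,0,0,0,0,1]]}}

```text
time: 7.32
tool_pos: [384.0, 43.5, -28.4]
tcp_rot: [180.0, 0.0, -5.3]
ft_force: [-0.2, -0.8, -0.8]
finger_gap: 0.0
grip_force: 0.0
```

>>> {"method": "apply_moves", "body": {"targets": [[0,0,1,0,0,0,1],[0,0,1,0,0,0,1],[0,0,1,0,0,0,1],[0,0,0,0,0,0,1]]}}

```text
time: 7.82
tool_pos: [384.0, 43.6, -31.4]
tcp_rot: [-180.0, 0.0, -5.3]
ft_force: [1.2, 0.2, 0.5]
finger_gap: -0.2
grip_force: 0.0
```

The tip offset is at least 31 mm with no contact, consistent with 33. I'll rise to true TCP height 110 (reported 77), go half open, and approach the rim.

>>> {"method": "apply_moves", "body": {"targets": [[0,0,-28,0,0,0,0.5],[0,0,-40,0,0,0,0.5],[0,0,-40,0,0,0,0.5],[0,0,0,0,0,0,0.5],[0,0,0,0,0,0,0.5],[20,0,0,0,0,0,0.5],[20,0,0,0,0,0,0.5],[20,0,0,0,0,0,0.5],[5,0,0,0,0,0,0.5],[0,0,0,0,0,0,0.5]]}}

```text
time: 9.07
tool_pos: [447.7, 37.6, 75.5]
tcp_rot: [180.0, 0.2, -5.3]
ft_force: [-0.6, 0.0, 0.8]
finger_gap: 42.7
grip_force: 0.0
```

Run:
```python
from h import *
s=optics.snapshot("scene")[:,:,::-1].copy()
st=sensors.sense();print(st["tool_pos"],st["ft_force"],st["finger_gap"])
cv2.imwrite("pics/c6.png",cv2.resize(s[140:290,270:390],(640,600)))
```

```text
[447.63729954  37.64053128  75.73264432] [0.12873655 0.30903011 0.13547351] 43.065439229289694
```

View pics/c6.png

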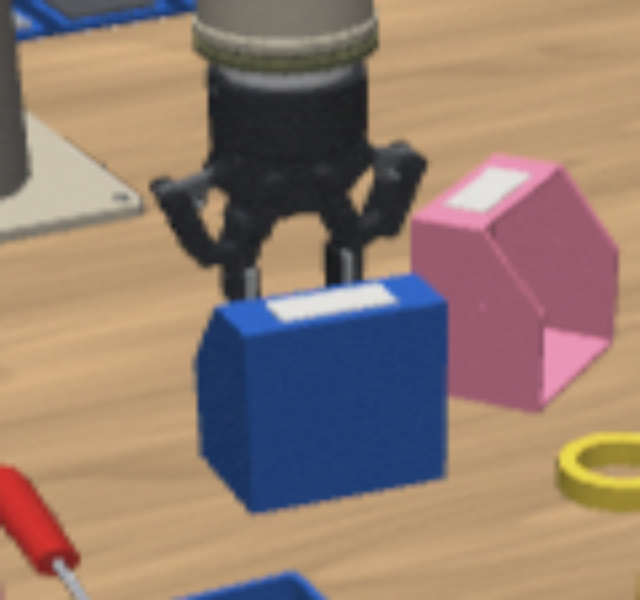

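The finger tips at (245,295) and (345,280) are now hidden behind the rim, which is the right depth. They sit about 6 mm off centre, so I'll correct that and then push.

>>> {"method": "apply_moves", "body": {"targets": [[0,-6,0,0,0,0,0.5],[6,0,0,0,0,0,0.5],[6,0,0,0,0,0,0.5],[6,0,0,0,0,0,0.5],[6,0,0,0,0,0,0.5],[6,0,0,0,0,0,0.5],[6,0,0,0,0,0,0.5]]}}

```text
time: 10.0
tool_pos: [485.6, 40.1, 76.6]
tcp_rot: [-180.0, 0.0, -5.3]
ft_force: [0.5, -0.3, 0.3]
finger_gap: 42.6
grip_force: 0.1
```

```bash
cat > lb.py <<'E'
from h import *
# silhouette of the bin in scene view: world z-top estimate via label + corners
s=optics.snapshot("scene")[:,:,::-1];h=cv2.cvtColor(np.ascontiguousarray(s),cv2.COLOR_BGR2HSV)
m=cv2.inRange(h,(100,120,30),(125,255,255));m[:190]=0;m[:,:290]=0
cs,_=cv2.findContours(m,0,2)
for c in cs:
    if cv2.contourArea(c)>300: print(cv2.boundingRect(c),cv2.approxPolyDP(c,2,True)[:,0].tolist())
st=sensors.sense();print(st["time"],st["tool_pos"],st["ft_force"])
E
python3 lb.py
```

```text
(290, 283, 65, 67) [[325, 283], [290, 295], [290, 324], [309, 349], [342, 335], [354, 333], [341, 302]]
(391, 250, 70, 58) [[427, 250], [399, 258], [392, 264], [391, 281], [402, 287], [423, 307], [460, 293], [447, 266]]
(308, 211, 49, 57) [[351, 211], [335, 214], [345, 213], [348, 218], [346, 221], [326, 225], [322, 220], [325, 216], [312, 221], [308, 228], [308, 250], [317, 267], [352, 258], [356, 219]]
(593, 190, 47, 42) [[596, 195], [595, 198], [606, 206], [603, 212], [593, 208], [608, 216], [612, 214], [613, 219], [636, 231], [639, 230], [639, 217], [620, 207], [621, 204], [633, 199], [639, 202], [639, 190], [616, 190], [626, 197], [614, 202]]
10.05 [486.28056221  40.05694806  76.78391726] [-1.97814046  0.36833392  0.36826181]
```

>>> {"method": "apply_moves", "body": {"targets": [[6,0,0,0,0,0,0.5],[6,0,0,0,0,0,0.5],[6,0,0,0,0,0,0.5],[6,0,0,0,0,0,0.5],[6,0,0,0,0,0,0.5]]}}

```text
time: 10.68
tool_pos: [515.5, 37.4, 76.7]
tcp_rot: [-180.0, -0.0, -5.3]
ft_force: [1.0, 0.5, -0.4]
finger_gap: 42.6
grip_force: 0.0
```

```bash
python3 lb.py | grep -v "^(59\|^(39\|^(290"
```

```text
(308, 217, 54, 51) [[356, 217], [325, 222], [311, 229], [308, 246], [317, 267], [353, 257], [361, 229]]
10.725 [516.13905019  37.31244506  76.80865414] [-0.87682173 -0.54579603  0.57437622]
```

It is tipping about its heel without sliding: the base corner is still at (317,267). Continuing.

>>> {"method": "apply_moves", "body": {"targets": [[6,0,0,0,0,0,0.5],[6,0,0,0,0,0,0.5],[6,0,0,0,0,0,0.5],[6,0,0,0,0,0,0.5],[4,0,0,0,0,0,0.5],[0,0,0,0,0,0,0.5],[0,0,0,0,0,0,0.5],[0,0,0,0,0,0,0.5]]}}

```text
time: 11.72
tool_pos: [542.8, 34.9, 76.7]
tcp_rot: [-180.0, 0.0, -5.3]
ft_force: [0.6, -0.2, 0.6]
finger_gap: 43.0
grip_force: 0.0
```

```bash
python3 lb.py | grep -v "^(59\|^(39\|^(290"
```

```text
11.775 [542.865105    34.91655418  76.71400666] [-0.09154039 -0.56481067  0.32481097]
```

>>> {"method": "apply_moves", "body": {"targets": [[0,0,-20,0,0,0,0.5],[-20,0,-10,0,0,0,0.5],[-30,0,0,0,0,0,0.5],[-30,0,0,0,0,0,0.5],[-15,0,0,0,0,0,0.5],[0,0,0,0,0,0,0.5]]}}

```text
time: 12.52
tool_pos: [447.9, 43.8, 106.8]
tcp_rot: [-180.0, -0.0, -5.3]
ft_force: [0.3, 0.0, 0.6]
finger_gap: 42.7
grip_force: 0.0
```

Run:
```python
from h import *
t=np.ascontiguousarray(optics.snapshot("top")[:,:,::-1]);s=optics.snapshot("scene")[:,:,::-1]
h=cv2.cvtColor(t,cv2.COLOR_BGR2HSV);m=cv2.inRange(h,(100,120,30),(125,255,255));m[:,:250]=0;m[:,335:]=0;m[:205]=0
cs,_=cv2.findContours(m,0,2);c=max(cs,key=cv2.contourArea);p=cv2.approxPolyDP(c,2,True)[:,0]
for q in p: print(q,"z75",ray("top",q,75)[:2].round(1),"z40",ray("top",q,40)[:2].round(1))
print(sensors.sense()["tool_pos"])
cv2.imwrite("pics/c7.png",np.hstack([cv2.resize(t[150:300,240:340],(400,600)),cv2.resize(s[180:330,290:390],(400,600))]))
```

```text
[278 205] z75 [646.8  66.7] z40 [656.8  69.6]
[273 223] z75 [604.3  75.9] z40 [613.1  79. ]
[299 226] z75 [599.4  17. ] z40 [608.   18.5]
[301 222] z75 [608.8  12.9] z40 [617.7  14.2]
[313 223] z75 [607.4 -14.2] z40 [616.3 -13.7]
[314 266] z75 [509.5 -19.9] z40 [515.5 -19.6]
[321 210] z75 [638.4 -31.2] z40 [648.2 -31.2]
[449.03854381  43.57692275 107.05732919]
```

View pics/c7.png

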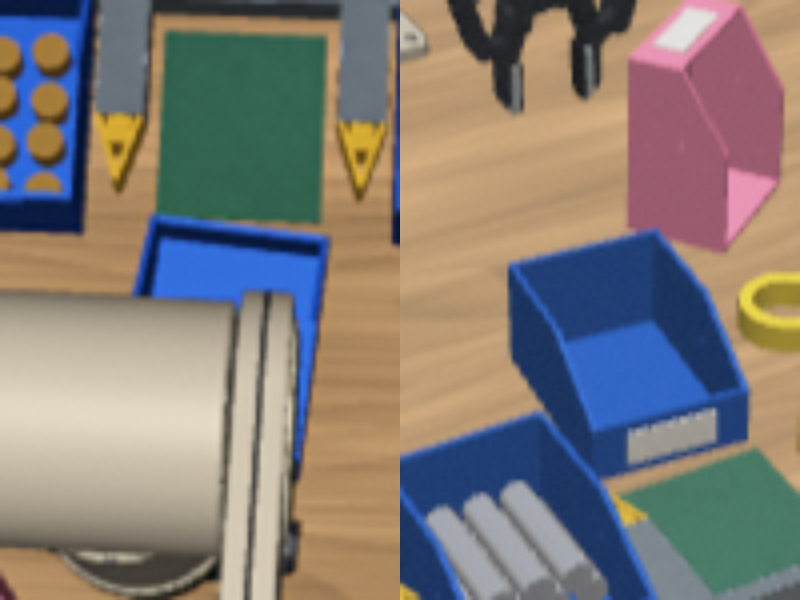

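The bin sits on its base. The front rim corners in the top crop, (155,217) and (328,238), give a front centre of (654,18) and yaw of -5.2°, so the heel is at about (514,31). Next I'll lower behind the back wall to true TCP height 20, approach, and start pushing.

>>> {"method": "apply_moves", "body": {"targets": [[0,3,30,0,0,0,0.5],[0,0,40,0,0,0,0.5],[0,0,40,0,0,0,0.5],[0,0,10,0,0,0,0.5],[0,0,0,0,0,0,0.5],[15,0,0,0,0,0,0.5],[15,0,0,0,0,0,0.5],[6,0,0,0,0,0,0.5],[0,0,0,0,0,0,0.5]]}}

```text
time: 13.75
tool_pos: [485.1, 37.3, -12.1]
tcp_rot: [-180.0, -0.1, -5.3]
ft_force: [0.0, 0.6, -1.4]
finger_gap: 42.6
grip_force: 0.0
```

>>> {"method": "apply_moves", "body": {"targets": [[4,0,0,0,0,0,0.5],[4,0,0,0,0,0,0.5],[4,0,0,0,0,0,0.5],[4,0,0,0,0,0,0.5],[4,0,0,0,0,0,0.5],[4,0,0,0,0,0,0.5]]}}

```text
time: 14.5
tool_pos: [507.6, 35.1, -13.5]
tcp_rot: [180.0, 0.1, -5.3]
ft_force: [-2.5, -0.2, 0.4]
finger_gap: 42.7
grip_force: 0.0
```

```bash
cat > fr.py <<'E'
from h import *
t=np.ascontiguousarray(optics.snapshot("top")[:,:,::-1]);s=np.ascontiguousarray(optics.snapshot("scene")[:,:,::-1])
# scene view: front wall label (white quad, on the outer front face) of the bin
h=cv2.cvtColor(s,cv2.COLOR_BGR2HSV)
w=cv2.inRange(h,(0,0,110),(179,70,255));m=cv2.inRange(h,(100,120,30),(125,255,255))
h2=cv2.cvtColor(t,cv2.COLOR_BGR2HSV);m2=cv2.inRange(h2,(100,120,30),(125,255,255));m2[:,:270]=0;m2[:,332:]=0;m2[:140]=0
cs,_=cv2.findContours(m2,0,2);c=max(cs,key=cv2.contourArea)[:,0].astype(float)
# front rim outer corners: extreme up-left / up-right
for k in(-1,1):
    q=c[np.argmax(k*c[:,0]-c[:,1])];print(q,ray("top",q,40)[:2].round(1))
st=sensors.sense();print(st["time"],st["tool_pos"].round(1),st["ft_force"].round(1),st["tcp_rot"].round(1))
E
python3 fr.py
```

```text
[278. 202.] [664.1  70. ]
[309. 205.] [659.3  -2.8]
14.6 [508.2  35.1 -13.4] [-0.5 -0.   0.5] [-180.    -0.    -5.3]
```

Contact is made: TCP x is 508 with the back wall at about 520. Next I'll push 80 mm, turning gradually to yaw 0 and drifting about 8 mm towards -y, with a check halfway.

>>> {"method": "apply_moves", "body": {"targets": [[4,0.1,0,0,0,-0.0046,0.5],[4,0.1,0,0,0,-0.0046,0.5],[4,0.1,0,0,0,-0.0046,0.5],[4,0.1,0,0,0,-0.0046,0.5],[4,0.1,0,0,0,-0.0046,0.5],[4,0.1,0,0,0,-0.0046,0.5],[4,0.1,0,0,0,-0.0046,0.5],[4,0.1,0,0,0,-0.0046,0.5],[4,0.1,0,0,0,-0.0046,0.5],[4,0.1,0,0,0,-0.0046,0.5]]}}

```text
time: 15.85
tool_pos: [548.0, 31.2, -13.3]
tcp_rot: [180.0, -0.0, -2.6]
ft_force: [-1.1, -0.6, -0.2]
finger_gap: 42.8
grip_force: 0.0
```

```bash
cat >> fr.py <<'E'
# front rim edge line: first blue row per column, fitted; side edges at that line
xs=np.unique(c[:,0]);top=np.array([c[c[:,0]==x,1].min() for x in xs])
k=top<top.min()+8;print("rim cols",xs[k].min(),xs[k].max())
a,b=np.polyfit(xs[k],top[k],1);P=[ray("top",(x,a*x+b),40)[:2] for x in(xs[k].min(),xs[k].max())]
print("L",P[0].round(1),"R",P[1].round(1),"yaw",np.degrees(-np.arctan2(P[0][0]-P[1][0],P[0][1]-P[1][1])).round(1),"mid",((P[0]+P[1])/2).round(1),"w",np.linalg.norm(P[0]-P[1]).round(1))
E
python3 fr.py
```

```text
Traceback (most recent call last):
  File "fr.py", line 7, in <module>
    cs,_=cv2.findContours(m2,0,2);c=max(cs,key=cv2.contourArea)[:,0].astype(float)
                                    ~~~^^^^^^^^^^^^^^^^^^^^^^^^
ValueError: max() iterable argument is empty
```

Run:
```python
from h import *
t=optics.snapshot("top");print(t.mean(),t[190,280:325:5].tolist(),t[160,280:325:10].tolist())
h=cv2.cvtColor(np.ascontiguousarray(t),cv2.COLOR_RGB2HSV);m=cv2.inRange(h,(100,120,30),(125,255,255))
for y in range(150,230,6): print(y,''.join('#' if v else '.' for v in m[y,200:400:2]))
s=optics.snapshot("scene");h=cv2.cvtColor(np.ascontiguousarray(s),cv2.COLOR_RGB2HSV);m=cv2.inRange(h,(100,120,30),(125,255,255))
print(s.mean())
for y in range(200,360,6): print(y,''.join('#' if v else '.' for v in m[y,260:480:2]))
```

```text
127.31730794270834 [[183, 173, 153], [182, 172, 152], [179, 169, 149], [178, 168, 148], [176, 166, 146], [173, 163, 144], [140, 132, 115], [183, 173, 153], [184, 174, 154]] [[164, 131, 92], [47, 97, 77], [47, 99, 79], [46, 97, 77], [43, 94, 76]]
150 .........#######################......................................###..#........................
156 ........########################......................................#######################.......
162 ........####.....#.....#.....###......................................#######################.......
168 .......#######.####....##...###.......................................####....#....#....#####.......
174 .......#####....##....##.....##.......................................#...................###.......
180 .......#####...########.......#.......................................#...................###.......
186 .......####.....#.....................................................#...................###.......
192 ......######..###....#................................................#...................###.......
198 ......####
[... 3039 characters left out ...]
..........
326 ................#######..................######...............................................................
332 ...................#####............############..............................................................
338 .....................####..##.#########.......................................................................
344 .......................########...............................................................................
350 ..............................................................................................................
356 ..............................................................................................................
```

The wrist hides the top view, so I'll use the label and front rim corners in the scene view.

```bash
cat > lab.py <<'E'
from h import *
s=np.ascontiguousarray(optics.snapshot("scene")[:,:,::-1]);h=cv2.cvtColor(s,cv2.COLOR_BGR2HSV)
m=cv2.inRange(h,(100,120,30),(125,255,255))
w=cv2.inRange(h,(0,0,100),(179,60,255))
n=cv2.dilate(m,np.ones((5,5)))
cs,_=cv2.findContours(w&n,0,2)
cs,_=cv2.findContours(w,0,2)
for c in cs:
    x,y,W,H=cv2.boundingRect(c)
    if 330<x<420 and 255<y<330 and 40<cv2.contourArea(c)<400:
        b=cv2.minAreaRect(c);q=cv2.boxPoints(b);q=q[np.argsort(q[:,0])]
        l,rr=q[:2].mean(0),q[2:].mean(0)
        L,R=ray("scene",l,20)[:2],ray("scene",rr,20)[:2]
        print((x,y,W,H),cv2.contourArea(c),"L",L.round(1),"R",R.round(1),"mid",((L+R)/2).round(1),"w",np.linalg.norm(L-R).round(1),"yaw",np.degrees(np.arctan2(-(R-L)[0],(R-L)[1])).round(1))
st=sensors.sense();print(st["time"],st["tool_pos"].round(1),st["ft_force"].round(1),st["tcp_rot"].round(1))
for y in range(276,316,2): print(y,''.join('#' if a else ('o' if b else '.') for a,b in zip(m[y,340:400],w[y,340:400])))
E
python3 lab.py
```

```text
(357, 292, 23, 15) 161.5 L [700.8 -10.9] R [702.4  54.8] mid [701.6  22. ] w 65.8 yaw -1.4
16.1 [548.   31.2 -13.1] [-0.3  1.6 -1.2] [180.   -0.   -2.6]
276 ###########################################o.......o########
278 ############################################o.......########
280 #############################################.......########
282 ##############################################......########
284 ###############################################........#####
286 ###############################################............#
288 ###############################################.............
290 ###############################################o............
292 ###################################..ooo#######o............
294 #############################.oooooooooo#######o.......ooooo
296 ######################..ooooooooooooooo.#######o........oooo
298 #################.ooooooooooooooooooooo.#######...........oo
300 #################ooooooooooooooooooooo.####.................
302 ##.##############ooooooooooooooo..##............o...........
304 ##....###########ooooooooo.###....................o.........
306 ####.....########oo..###............................o.......
308 ####........#####.....................................o.....
310 #####o...oooo...........................................o...
312 #######oooooooo...........................................o.
314 #######.ooooooooo...........................................
```

Front centre is at about (701.6,22) with yaw about -2°, which is on plan. Continuing with the second half of the turn.

>>> {"method": "apply_moves", "body": {"targets": [[4,0.35,0,0,0,-0.0046,0.5],[4,0.35,0,0,0,-0.0046,0.5],[4,0.35,0,0,0,-0.0046,0.5],[4,0.35,0,0,0,-0.0046,0.5],[4,0.35,0,0,0,-0.0046,0.5],[4,0.35,0,0,0,-0.0046,0.5],[4,0.35,0,0,0,-0.0046,0.5],[4,0.35,0,0,0,-0.0046,0.5],[4,0.35,0,0,0,-0.0046,0.5],[4,0.35,0,0,0,-0.0046,0.5]]}}

```text
time: 17.35
tool_pos: [587.8, 26.7, -13.3]
tcp_rot: [-180.0, 0.0, 0.0]
ft_force: [-1.1, 0.2, 0.4]
finger_gap: 42.5
grip_force: 0.0
```

```bash
sed -i 's/330<x<420 and 255<y<330/340<x<440 and 285<y<345/;/^for y in range/d' lab.py; python3 lab.py
```

```text
(367, 300, 22, 17) 159.0 L [741.5  -8.1] R [740.7  57.2] mid [741.1  24.5] w 65.3 yaw 0.7
17.4 [588.4  26.7 -13.2] [1.2 0.3 0.1] [180.  -0.   0.]
```

Front is at (741,24.5) with yaw about 0.5°. Pushing straight, then creeping to the stop.

>>> {"method": "apply_moves", "body": {"targets": [[5,0.1,0,0,0,0,0.5],[5,0.1,0,0,0,0,0.5],[5,0.1,0,0,0,0,0.5],[5,0.1,0,0,0,0,0.5],[5,0.1,0,0,0,0,0.5],[5,0.1,0,0,0,0,0.5],[5,0.1,0,0,0,0,0.5],[5,0.1,0,0,0,0,0.5],[5,0.1,0,0,0,0,0.5],[3,0,0,0,0,0,0.5]]}}

```text
time: 18.65
tool_pos: [635.9, 25.8, -13.3]
tcp_rot: [180.0, -0.0, -0.0]
ft_force: [-1.4, -0.6, 1.7]
finger_gap: 42.8
grip_force: 0.0
```

>>> {"method": "apply_moves", "body": {"targets": [[2,0,0,0,0,0,0.5],[2,0,0,0,0,0,0.5],[2,0,0,0,0,0,0.5],[1,0,0,0,0,0,0.5]]}}

```text
time: 19.15
tool_pos: [642.7, 25.8, -13.2]
tcp_rot: [-180.0, -0.0, -0.0]
ft_force: [-2.0, 1.0, 1.4]
finger_gap: 42.8
grip_force: 0.0
```

>>> {"method": "apply_moves", "body": {"targets": [[1,0,0,0,0,0,0.5],[1,0,0,0,0,0,0.5],[1,0,0,0,0,0,0.5]]}}

```text
time: 19.52
tool_pos: [645.6, 25.8, -13.3]
tcp_rot: [-180.0, 0.0, -0.0]
ft_force: [-2.5, -0.2, 1.3]
finger_gap: 42.8
grip_force: 0.0
```

>>> {"method": "apply_moves", "body": {"targets": [[1,0,0,0,0,0,0.5],[1,0,0,0,0,0,0.5],[0.5,0,0,0,0,0,0.5]]}}

```text
time: 19.9
tool_pos: [646.8, 25.9, -13.8]
tcp_rot: [-180.0, 0.2, -0.0]
ft_force: [-8.3, 0.3, 3.2]
finger_gap: 42.9
grip_force: 0.0
```

>>> {"method": "apply_moves", "body": {"targets": [[0.5,0,0,0,0,0,0.5],[0.5,0,0,0,0,0,0.5],[0.5,0,0,0,0,0,0.5]]}}

```text
time: 20.27
tool_pos: [646.6, 26.0, -14.3]
tcp_rot: [-180.0, 0.3, -0.0]
ft_force: [-15.1, 0.7, 5.4]
finger_gap: 42.6
grip_force: 0.0
```

The force jumped to 15 N at TCP x≈647 (expected 648), so the bin is at the stop. Retreating to check.

>>> {"method": "apply_moves", "body": {"targets": [[-3,0,0,0,0,0,0.5],[-15,0,0,0,0,0,0.5],[-30,0,0,0,0,0,0.5],[-30,0,0,0,0,0,0.5],[-30,0,-30,0,0,0,0.5],[-30,0,-50,0,0,0,0.5],[-30,0,-30,0,0,0,0.5],[-30,0,0,0,0,0,0.5],[0,0,0,0,0,0,0.5],[0,0,0,0,0,0,0.5]]}}

```text
time: 21.52
tool_pos: [452.5, 25.8, 97.0]
tcp_rot: [180.0, -0.1, -0.0]
ft_force: [-0.8, 0.2, 0.4]
finger_gap: 43.0
grip_force: 0.0
```

```bash
python3 - <<'E'
from h import *
t=np.ascontiguousarray(optics.snapshot("top")[:,:,::-1]);h=cv2.cvtColor(t,cv2.COLOR_BGR2HSV)
m=cv2.inRange(h,(100,120,30),(125,255,255))
for nm,a,b in(("caps",205,268),("bin",272,330),("tubes",334,390)):
    k=np.zeros_like(m);k[140:225,a:b]=m[140:225,a:b]
    cs,_=cv2.findContours(k,0,2);c=max(cs,key=cv2.contourArea)[:,0].astype(float)
    f=lambda u,v:c[np.argmax(u*c[:,0]+v*c[:,1])]
    BL,BR=f(-1,1),f(1,1);FL,FR=f(-1,-1),f(1,-1)
    B=[ray("top",q,75)[:2].round(1) for q in(BL,BR)];F=[ray("top",q,40)[:2].round(1) for q in(FL,FR)]
    print(nm,"back",BL,BR,*B,"mid",(B[0]+B[1])/2,"front",*F,"mid",(F[0]+F[1])/2)
t0=cv2.imread("pics/top0.png");d=cv2.absdiff(t,t0).max(2)
for nm,(x,y,w,hh) in dict(screw=(350,220,22,90),tape=(222,226,36,34),jar=(145,186,34,34),carton=(472,215,46,58),coup=(114,282,30,26),caps=(208,145,58,64),tubes=(336,148,52,64)).items(): print(nm,(d[y:y+hh,x:x+w]>40).sum(),end=" ")
st=sensors.sense();print(st["time"],st["tool_pos"].round(1),st["ft_force"].round(1))
E
python3 lab.py
```

```text
caps back [216. 204.] [259. 207.] [644.3 207.6] [640.6 109.6] mid [642.45 158.6 ] front [798.8 218.4] [797.3 115.1] mid [798.05 166.75]
bin back [277. 207.] [319. 208.] [642.   68.8] [643.  -26.5] mid [642.5   21.15] front [798.7  74.4] [799.7 -28.6] mid [799.2  22.9]
tubes back [338. 209.] [380. 211.] [642.1 -69.6] [ 640.7 -164.8] mid [ 641.4 -117.2] front [798.6 -71.8] [ 797.  -174.6] mid [ 797.8 -123.2]
screw 0 tape 889 jar 0 carton 0 coup 0 caps 0 tubes 0 21.575 [452.5  25.8  96.9] [ 0.5 -0.5  1.5]
21.625 [452.3  25.8  96.7] [-0.4  0.4  1. ] [180.  -0.  -0.]
```

The bin's front is at (799,23), square against the stop. The tape's region in the top view is probably just covered by the wrist, so I'll check it in the scene view and then hand in.

Run:
```python
from h import *
s=np.ascontiguousarray(optics.snapshot("scene")[:,:,::-1]);a=cv2.imread("pics/scene0.png")
f=lambda i:np.argwhere(cv2.inRange(cv2.cvtColor(i,cv2.COLOR_BGR2HSV),(22,140,120),(32,255,255))[240:275,370:402]).mean(0)
print(f(s),f(a))
ok=np.abs(f(s)-f(a)).max()<2
if ok: print(r.hand_in())
```

```text
[16.70226537 15.15857605] [16.86750789 15.08832808]
the job is handed in; nothing more can be done
None
```

The bin is on its base in the middle bay, front square against the stop and within about 1 mm of home by the top camera, with nothing else on the bench moved. I handed the job in at about 21.7 s; no verdict came back.

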